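# Draw the weighing hood's sash down with the hook pole

### The arm

A 6-joint arm with a two-finger parallel gripper is mounted at the origin on the work surface. World frame = base frame: x ahead of the robot, y to its left, z up, the work surface at z = 0. Lengths are in m, angles in rad, forces in N, time in s.
With the tool pointing down it reaches from about 0.275 to 0.875 m from the base axis. Payload 12.5 kg.
Tool frame: the origin (TCP) lies on the centre line of the jaws, within the pads' length; the fingertips stand r.finger_overhang ahead of it and the grasp point (between the pads) lies 3 mm ahead of it (r.finger_overhang is the distance from the TCP to the fingertips, in m); z points along the fingers, y is the line along which they close (so a half turn about z gives the same grasp; the last joint's range is limited). The gripper opens to 85 mm and grips with 20 to 120 N. Pads are 22 mm wide; open, the fingers measure 114 mm over their backs; the gripper's body (76 mm by 85 mm) begins 54 mm behind the grasp point. The pads swing forward as they close: fully open they stand 13 mm farther back than shut.
Start: joints at [1.189, 0.351, 1.652, -0, 1.139, -0.085], TCP at [0.161, 0.526, 0.253] pointing down, gripper open.
Joint ranges: [-2.75, 2.75], [-0.79, 2.1], [0.01, 2.65], [-1.57, 4.71], [0.07, 3.14], [-2.87, 2.87]. Speed limits (rad/s): [2.22, 2.22, 2.79, 3.14, 3.14, 3.14].

### API

Orientations are given as a unit quaternion [x, y, z, w].
In Python, from cell import r, optics gives the robot as it stands. The module is installed in compiled form; this text tells all that it offers. Calls block until the motion is done:
- r.move_to(position, orientation): joint-space move of the TCP to a pose.
- r.move_linear(position, rot=None, vel=0.15): straight line of the TCP; rot=None keeps the orientation; vel is the mean speed in m/s.
- r.set_joints(angles): joint-space move.
- r.set_gripper(opening, squeeze=None): opening from 0.0 (shut) to 1.0 (fully open); squeeze is the grip in N (None keeps the last); returns when the fingers have stopped.
- r.sleep(seconds).
- r.inverse_kinematics(position, orientation): joint angles nearest the present ones, or None.
- optics.get_image(name): name is "scene" or "top"; returns a dict with "pixels" (420x560x3 uint8, red, green, blue), "depth" (420x560 float32, m along the optical axis (not along the pixel's ray), 0 where there is no reading), "fx", "fy", "cx", "cy" (pixels), "D" ([k1, k2, p1, p2, k3] as OpenCV has them; the pictures are not rectified), "camera_from_world" (4x4, takes a point from world to camera coordinates). Camera axes: x right, y down, z forward; pixel columns grow to the right and rows downward; lengths in m; the calibration is good to about 2 mm. A picture is of the moment at which its call begins.
A pose or a line that the arm cannot do raises r.PlanningError and nothing moves.
- r.hand_in(): hands the job in; it is judged then, once.
Readings, each from a call of its own:
- r.current_t(): time.
- r.current_q(): joint angles.
- r.current_qvel(): joint speeds.
- r.current_effort(): joint torques, N m.
- r.current_tool_pos(): TCP position.
- r.current_ee_rot(): TCP orientation.
- r.current_contact_force(): force on the tool from outside, world axes, zero at the start.
- r.current_torque(): the same for the moment, N m.
- r.current_opening(): opening from 0.0 (shut) to 1.0 (fully open).
- r.current_finger_force(): force on a finger pad.
Only numpy, scipy, OpenCV 4.12 (cv2) and the standard library are available. Lean on these libraries where they do the work, as an engineer would, in place of code of your own. Each camera call takes 0.05 s, during which the arm holds its last target. There are 200 camera calls.

### The job

Take the short hook pole from its rest and pass its hook down through the steel ring high on the front of the weighing hood's raised sash. With the hook, draw the sash all the way down to its stop and keep a firm pull of about 15 newtons on it there for a second to seat it; never load the hood with more than 22 newtons and keep the gripper off the hood. Then unhook and lay the pole back in its two notches, leaving the sash down and the other things on the bench where they are.

Things in the scene. Friction and masses are not known exactly. Their poses are not given: they have to be found in the camera images.
- pole: Cranked hook pole, 0.16-0.25 kg. Origin: on the axis of its black handle; handle x -100..85, 20 wide (y), 24 high (z) mm, x towards the rod, z up as it lies; flat-sided: grip across y at the origin, hard, as the pull twists it in the fingers. At x 90 a 10 mm steel rod stands upright from the axis to z 160, then hooks over forward and down (8 mm rod, in the x-z plane, top at z 178).
- hook_tip (a point): Free end of the hook, pointing straight down while the handle is level; pole frame x 120, y 0, z 132 mm. The hook's rod there is 8 mm thick and stands 30 mm ahead of the upright rod.
- hook_seat (a point): Inside top of the hook's arch, where the ring's bar bears in the pull; pole frame x 105, y 0, z 170 mm: 15 mm nearer the hand than hook_tip and 38 mm higher.
- rest: Low plastic stand for the pole, position and yaw vary. Origin: underside, below the pole's origin; x as the pole's handle. Base 200 x 90 x 12 mm, two 10 mm thick uprights at x 55 and -75 mm with U notches 27 mm wide, flared at the top; notch floors at 50 mm, prong tops at 76 mm. The handle lies in them, rod up, the pole's origin 62 mm above the rest's and within 8 mm along x.
- hood: Powder weighing hood: clear box 220 deep, 340 wide, 240 high on a grey floor, front towards the robot (its -x). Position and yaw vary. Origin: middle of the lower front edge, x into the hood. At its front two aluminium guide posts, 370 high, carry the sash; a balance stands inside. Fixed.
- sash (a joint): Travel of the clear, aluminium-framed sash: 0 raised, 0.100 m fully down on its hard stop; starts at 0 to 0.025. Counterbalanced: it stays where it is left; sliding takes about 5 N plus a little damping (0.3 N at 50 mm/s).
- sash_eye (a point): Pivot of the pull ring, on the sash's front near its top, mid-width; axes as the hood's; 338 mm up at joint 0, goes down with the sash. Level steel ring: bar 6, hole 26, outside 38 mm, centre 36 mm from the pivot, nominally to -x, but it swivels stiffly and hangs up to 0.7 rad (23 mm) to either side, unmeasured: look or feel. Resistance with the tip above ring level: it is on the bar.
- powder_jar: Big white screw jar, 110 mm across, 160 tall. Bystander, loose; origin at its underside's centre.
- vial: Small amber vial, 34 mm across, 60 tall. Bystander, loose; origin at its underside's centre.
- jar_lid: Flat green jar lid lying on the bench, 90 mm across, 14 thick. Bystander, loose; origin at its underside's centre.
- spatula: Small weighing spatula lying on the bench, 160 mm long. Bystander, loose; origin at its underside's centre (middle of its length).
- beaker: Glass beaker, 70 mm across, 80 tall. Bystander, loose; origin at its underside's centre.
- tablet_bottle: White tablet bottle, 48 mm across, 85 tall. Bystander, loose; origin at its underside's centre.
- mortar: White mortar bowl, 90 mm across, 55 tall. Bystander, loose; origin at its underside's centre.
Mind the look-alikes: they are no part of the job. What is shaped like the rest but blue is not meant.

How it is judged:
On the way, in this order (a step that is already met when the one before it is completed fails the run):
1. the hook is through the ring and pulls on it, the sash still up (z of hook_tip in the frame of sash_eye below -0.012 m and horizontal distance between hook_tip and sash_eye below 0.055 m and contact force between pole and hood above 2 N and value of joint sash below 0.06 m), for 0.1 s.
2. the sash is down to within 3 mm of its stop and the hook keeps pulling with more than 11 N for 0.8 s (z of hook_tip in the frame of sash_eye below -0.012 m and horizontal distance between hook_tip and sash_eye below 0.055 m and contact force between pole and hood above 11 N and value of joint sash above 0.097 m), for 0.8 s.
At the end, for the whole second after the job is handed in: The sash is within 4 mm of its stop; the pole lies at rest, released, in both notches of its rest as it lay at first: hook up and over the same end, origin within 18 mm along, 8 mm across and 5 mm in height of its place (value of joint sash above 0.096 m and x of pole in the frame of rest between -0.018 and 0.018 m and y of pole in the frame of rest between -0.008 and 0.008 m and z of pole in the frame of rest between 0.057 and 0.067 m and angle between the x axis of pole and the x axis of rest, either way round below 0.08 rad and x of hook_tip in the frame of rest above 0.09 m and angle between pole's own z axis and vertical below 0.25 rad and linear speed of pole below 0.02 m/s); the robot touches nothing.
It fails at once if the hood (with sash and ring) is loaded by the pole with more than 22 N (contact force between pole and hood above 22 N).
It fails at once if the gripper or arm touches the hood or sash (contact force between any of the fingers, the arm and hood above 1.5 N).
It fails at once if a bystander is pushed more than 25 mm or tipped (distance of any of powder_jar, vial, jar_lid, spatula, beaker, tablet_bottle, mortar from where it was at the start of the episode above 0.025 m or angle between any of powder_jar, vial, jar_lid, spatula, beaker, tablet_bottle, mortar's own z axis and vertical above 0.5 rad).
It also fails if it takes over 72 s, if anything falls off the work surface, if the arm or the gripper's body presses on something with over 40 N, if the wrist force passes 120 N, or if a joint passes its speed limit or range.

## Working session

There is one attempt and no reset: what is moved stays moved. The work goes in short steps, each a Python script; the robot and the scene stay as the last script left them, time stands still between calls to the robot, and variables do not carry over. Pictures are saved under pics/ and viewed, at most 10 in all, crops included, and the job is handed in when it is done.

```bash
ls; mkdir -p pics
cat > h.py <<'E'
import numpy as np, cv2
from cell import r, optics
def snap(n):
    d=optics.get_image(n); np.savez(f'pics/{n}.npz',**d); return d
def w(d,u,v,z=None):
    """world point of pixel: by depth, or on plane z"""
    K=np.array([[d['fx'],0,d['cx']],[0,d['fy'],d['cy']],[0,0,1.]]); T=np.linalg.inv(d['camera_from_world'])
    p=cv2.undistortPoints(np.array([[[u,v]]],float),K,np.array(d['D'],float))[0,0]
    ray=T[:3,:3]@np.array([p[0],p[1],1]); o=T[:3,3]
    if z is None:
        s=float(d['depth'][int(round(v)),int(round(u))]); return o+ray*s
    return o+ray*(z-o[2])/ray[2]
def px(d,P):
    K=np.array([[d['fx'],0,d['cx']],[0,d['fy'],d['cy']],[0,0,1.]]); M=np.array(d['camera_from_world'])
    q,_=cv2.projectPoints(np.array(P,float).reshape(-1,1,3),cv2.Rodrigues(M[:3,:3])[0],M[:3,3],K,np.array(d['D'],float)); return q[:,0]
def crop(d,u0,v0,u1,v1,s,f):
    c=cv2.resize(d['pixels'][v0:v1,u0:u1],None,fx=s,fy=s,interpolation=cv2.INTER_CUBIC); cv2.imwrite(f,c[:,:,::-1])
E
python3 - <<'E'
from h import *
a=snap('scene');b=snap('top')
crop(a,0,0,560,420,1.4,'pics/s1.png');crop(b,0,0,560,420,1.4,'pics/t1.png')
for d in(a,b):print(d['fx'],np.linalg.inv(d['camera_from_world']).round(3))
print(r.finger_overhang,r.current_t(),r.current_ee_rot(),r.current_contact_force())
E
```

```text
pics
384.56758222017726 [[-0.991  0.071 -0.114  0.653]
 [ 0.133  0.621 -0.772  0.947]
 [ 0.016 -0.78  -0.625  0.944]
 [ 0.     0.     0.     1.   ]]
497.5489904817622 [[-0.01  -0.986  0.168  0.205]
 [-1.     0.009 -0.007  0.012]
 [ 0.006 -0.168 -0.986  1.998]
 [ 0.     0.     0.     1.   ]]
0.022 0.1 [ 1.47873881e-01  9.89006091e-01 -4.99907106e-04 -1.31621572e-04] [ 0.60570451  0.15503232 -0.28139493]
```

View pics/s1.png

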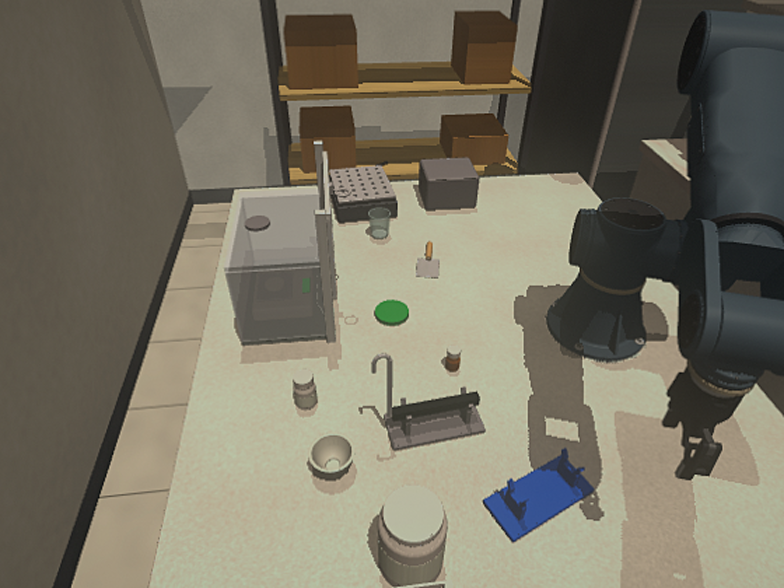

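View pics/t1.png

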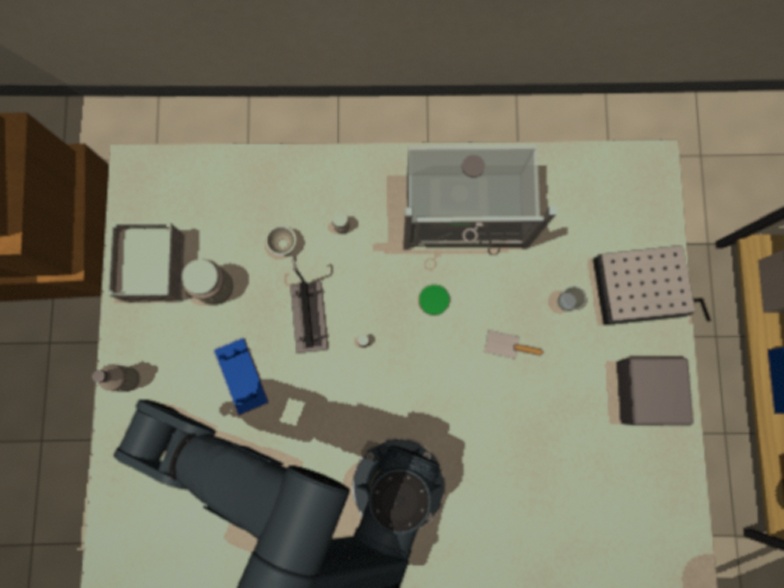

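Scene view: the pole lies in the grey rest at about (435,410), with the hook at (382,360). The blue look-alike rest is at (540,495). The hood is at (285,265). Top view: grey rest (308,315), blue rest (240,376), hood (472,195), ring candidates (471,235) and (493,250), and a hook-like rod at (704,308) on the rack. I choose the grey rest and the pole with the black handle, and will check them in close crops.

Run:
```python
from h import *
a=dict(np.load('pics/scene.npz'));b=dict(np.load('pics/top.npz'))
def c(d,u,v,wd,ht,s):return cv2.resize(d['pixels'][v:v+ht,u:u+wd],None,fx=s,fy=s,interpolation=cv2.INTER_CUBIC)
# top hood 280..400 x 95..185 ; top pole 195..255.. ; 
A=np.hstack([c(b,280,100,133,100,3),c(b,180,170,133,100,3)])
B=np.hstack([c(a,150,95,133,100,3),c(a,240,235,133,100,3)])
cv2.imwrite('pics/c1.png',np.vstack([A,B])[:,:,::-1])
```

```text
(no output)
```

View pics/c1.png

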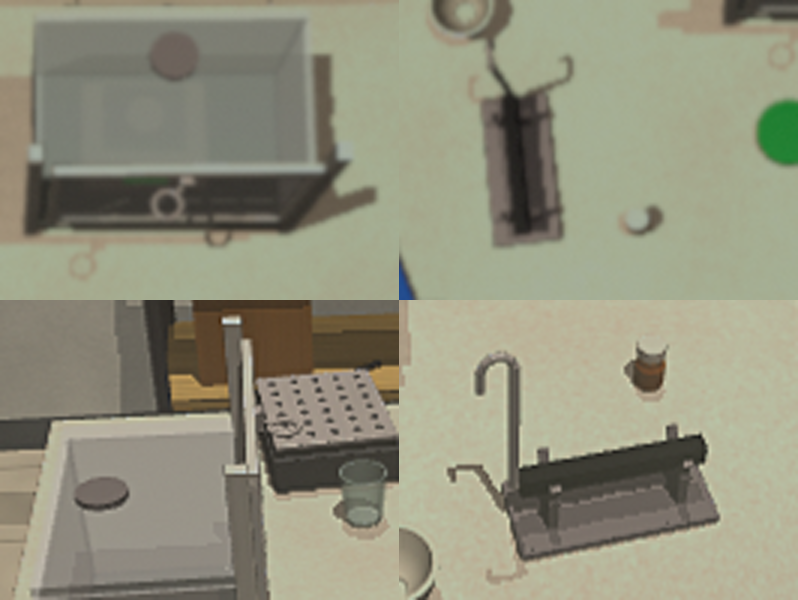

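Top crop: the level ring is at full-image (335.7,168.0) and its pivot block at (342.3,160.7), so it hangs swivelled sideways. The post tops are at (292.3,151) and (395,151). In the scene view the ring is at (245,137.7). The pole is confirmed as black handle in the grey rest with the hook towards the mortar, top (218,202)–(221,247). The second, lower ring at top (352.7,178.5) is probably a look-alike or a shadow.

```bash
cat >> h.py <<'E'
def tri(a,pa,b,pb):
    A=[w(a,*pa,z=0),w(a,*pa,z=.5)];B=[w(b,*pb,z=0),w(b,*pb,z=.5)]
    da=A[1]-A[0];db=B[1]-B[0]
    s,t=np.linalg.lstsq(np.c_[da,-db],B[0]-A[0],rcond=None)[0]
    P,Q=A[0]+s*da,B[0]+t*db;return (P+Q)/2,np.linalg.norm(P-Q)
E
python3 - <<'E'
from h import *
np.set_printoptions(precision=4,suppress=True)
a=dict(np.load('pics/scene.npz'));b=dict(np.load('pics/top.npz'))
print('ring',tri(a,(245,137.7),b,(335.7,168)))
for z in(.338,.325,.313):print(z,'ring',w(b,335.7,168,z)[:2],'piv',w(b,342.3,160.7,z)[:2])
print('posts',w(b,292.3,151,.37),w(b,395,151,.37))
print('box back top',w(b,280+35/3,106,.24),w(b,280+305/3,106,.24))
print('ring2 z?',[w(b,352.7,178.5,z) for z in(.0,.2,.3)])
# cloud
def cloud(d):
    K=np.array([[d['fx'],0,d['cx']],[0,d['fy'],d['cy']],[0,0,1.]]); T=np.linalg.inv(d['camera_from_world'])
    v,u=np.mgrid[:420,:560];p=cv2.undistortPoints(np.stack([u,v],-1).reshape(-1,1,2).astype(float),K,np.array(d['D'],float))[:,0]
    z=d['depth'].reshape(-1).astype(float);P=np.c_[p*z[:,None],z]
    return P@T[:3,:3].T+T[:3,3],d['pixels'].reshape(-1,3).astype(int),u.ravel(),v.ravel(),z>0
for n,d,box in(('top',b,(210,190,240,260)),('scene',a,(270,270,350,320))):
    P,c,u,v,ok=cloud(d)
    m=ok&(u>box[0])&(u<box[2])&(v>box[1])&(v<box[3])
    h=m&(c.sum(1)<150)&(P[:,2]>.064)&(P[:,2]<.085)
    q=P[h];ce=q.mean(0);U,S,V=np.linalg.svd(q-ce,full_matrices=False);t=(q-ce)@V[0]
    print(n,len(q),'c',ce,'dir',V[0],'ends',ce+V[0]*t.min(),ce+V[0]*t.max(),'z',np.percentile(q[:,2],[5,50,95]))
    base=m&(P[:,2]>.006)&(P[:,2]<.018);(cx,cy),wh,ang=cv2.minAreaRect(P[base][:,:2].astype(np.float32));print('base',cx,cy,wh,ang)
    s=m&(P[:,2]>.1);print('rod',s.sum(),P[s].mean(0) if s.any() else '')
P,c,u,v,ok=cloud(b)
m=ok&(P[:,2]>.3)&(P[:,2]<.4)&(P[:,0]>.4)&(abs(P[:,1])<.45);print('high pts top',m.sum());
for i in np.where(m)[0][::6]:print((u[i],v[i]),P[i])
E
```

```text
ring (array([ 0.6266, -0.1813,  0.3279]), np.float64(0.001980128355095961))
0.338 ring [ 0.6251 -0.1803] piv [ 0.6506 -0.2036]
0.325 ring [ 0.6284 -0.1818] piv [ 0.6541 -0.2053]
0.313 ring [ 0.6314 -0.1832] piv [ 0.6574 -0.2069]
posts [ 0.6774 -0.0313  0.37  ] [ 0.674  -0.3782  0.37  ]
box back top [ 0.8874 -0.0346  0.24  ] [ 0.884  -0.3678  0.24  ]
ring2 z? [array([ 0.6656, -0.2881,  0.    ]), array([ 0.6194, -0.2581,  0.2   ]), array([ 0.5964, -0.2431,  0.3   ])]
top 196 c [0.4711 0.252  0.0735] dir [-0.9941 -0.1088  0.0044] ends [0.5626 0.262  0.073 ] [0.3852 0.2426 0.0738] z [0.0655 0.0736 0.0809]
base 0.47792381048202515 0.2346220165491104 (0.27762821316719055, 0.1141706332564354) 0.1999066174030304
rod 21 [0.568  0.2618 0.1689]
scene 58 c [0.469  0.2491 0.0741] dir [ 0.9967  0.0809 -0.0022] ends [0.3829 0.2421 0.0743] [0.5617 0.2566 0.0739] z [0.0692 0.0741 0.0773]
base 0.4596078395843506 0.22746852040290833 (0.1749027818441391, 0.2340574413537979) 86.42281341552734
rod 73 [0.5707 0.2669 0.1378]
high pts top 797
(np.int64(393), np.int64(147)) [ 0.6874 -0.3716  0.3722]
(np.int64
[... 6814 characters left out ...]
-0.2705  0.3017]
(np.int64(373), np.int64(160)) [ 0.661  -0.3156  0.3046]
(np.int64(384), np.int64(160)) [ 0.6564 -0.3506  0.3205]
(np.int64(342), np.int64(161)) [ 0.6507 -0.2031  0.3338]
(np.int64(342), np.int64(162)) [ 0.6514 -0.2051  0.3177]
(np.int64(337), np.int64(163)) [ 0.6439 -0.1858  0.3333]
(np.int64(334), np.int64(164)) [ 0.6404 -0.1753  0.3337]
(np.int64(338), np.int64(165)) [ 0.6381 -0.1896  0.3284]
(np.int64(330), np.int64(167)) [ 0.631  -0.1617  0.3294]
(np.int64(339), np.int64(168)) [ 0.6268 -0.1925  0.3305]
(np.int64(331), np.int64(170)) [ 0.6207 -0.1651  0.3279]
(np.int64(334), np.int64(171)) [ 0.6151 -0.1744  0.3359]
(np.int64(333), np.int64(172)) [ 0.6121 -0.1711  0.3336]
```

```bash
cat >> h.py <<'E'
def quat(a): return [float(np.cos(a/2)),float(np.sin(a/2)),0.,0.]
def cloud(d):
    K=np.array([[d['fx'],0,d['cx']],[0,d['fy'],d['cy']],[0,0,1.]]); T=np.linalg.inv(d['camera_from_world'])
    v,u=np.mgrid[:420,:560];p=cv2.undistortPoints(np.stack([u,v],-1).reshape(-1,1,2).astype(float),K,np.array(d['D'],float))[:,0]
    z=d['depth'].reshape(-1).astype(float);P=np.c_[p*z[:,None],z]
    return P@T[:3,:3].T+T[:3,3],d['pixels'].reshape(-1,3).astype(int),u.ravel(),v.ravel(),z>0
E
python3 - <<'E'
from h import *
from scipy.optimize import least_squares
np.set_printoptions(precision=4,suppress=True)
a=dict(np.load('pics/scene.npz'));b=dict(np.load('pics/top.npz'))
P,c,u,v,ok=cloud(b)
m=ok&(P[:,2]>.315)&(P[:,2]<.345)&(P[:,0]>.6)&(P[:,0]<.648)&(abs(P[:,1]+.18)<.03)
q=P[m];print('ring pts',len(q),np.median(q[:,2]))
f=least_squares(lambda x:np.hypot(q[:,0]-x[0],q[:,1]-x[1])-.016,[.627,-.181],loss='soft_l1',f_scale=.002);print(f.x,f.cost,np.abs(f.fun).mean())
print('ring2 depth',[P[i] for i in np.where(ok&(abs(u-352)<6)&(abs(v-180)<5)&(P[:,2]>.02))[0][::4]][:6])
print('vial',w(b,363/1.4,338/1.4,.06),'lid',w(b,310,214,.01),'bottle',w(b,340/1.4,222/1.4,.085),'mortar',w(b,201,172,.055))
# rest base by colour/height in top
m=ok&(u>205)&(u<240)&(v>195)&(v<256)&(P[:,2]>.006)&(P[:,2]<.02)&(c.sum(1)<400)
print(m.sum(),cv2.minAreaRect(P[m][:,:2].astype(np.float32)))
for aa in(.095,.095+np.pi,.095-np.pi):
    for p,y in(((.501,.254,.065),aa),((.527,-.181,.2),aa-.095),((.527,-.181,.07),aa-.095)):
        print(aa,p,r.inverse_kinematics(p,quat(y)))
E
```

```text
ring pts 53 0.3307494725984417
[ 0.6295 -0.1792] 0.00010663746632489385 0.00197442216923531
ring2 depth []
vial [0.4033 0.0941 0.06  ] lid [ 0.5178 -0.1091  0.01  ] bottle [0.7307 0.1574 0.085 ] mortar [0.6848 0.3267 0.055 ]
618 ((0.4784635305404663, 0.25228258967399597), (0.21358084678649902, 0.09611878544092178), 6.45241117477417)
0.095 (0.501, 0.254, 0.065) [ 0.3863  0.6294  1.7498 -0.      0.7624  1.8621]
0.095 (0.527, -0.181, 0.2) [-0.4144  0.4243  1.6862 -0.      1.0311  1.1564]
0.095 (0.527, -0.181, 0.07) [-0.4144  0.6151  1.7608 -0.      0.7658  1.1564]
3.2365926535897933 (0.501, 0.254, 0.065) [ 0.3863  0.6294  1.7498 -0.      0.7624 -1.2795]
3.2365926535897933 (0.527, -0.181, 0.2) [-0.4144  0.4243  1.6862 -0.      1.0311 -1.9852]
3.2365926535897933 (0.527, -0.181, 0.07) [-0.4144  0.6151  1.7608 -0.      0.7658 -1.9852]
-3.046592653589793 (0.501, 0.254, 0.065) [ 0.3863  0.6294  1.7498 -0.      0.7624 -1.2795]
-3.046592653589793 (0.527, -0.181, 0.2) [-0.4144  0.4243  1.6862 -0.      1.0311 -1.9852]
-3.046592653589793 (0.527, -0.181, 0.07) [-0.4144  0.6151  1.7608 -0.      0.7658 -1.9852]
```

Run:
```python
from h import *
np.set_printoptions(precision=4,suppress=True)
q=quat(np.pi+.105)
r.set_gripper(.6)
r.move_to([.4995,.2545,.27],q); print(r.current_contact_force())
r.move_linear([.4995,.2545,.065],vel=.12)
print(r.current_tool_pos(),r.current_contact_force(),r.current_t())
r.set_gripper(0,squeeze=120); print(r.current_opening(),r.current_finger_force(),r.current_contact_force(),r.current_t())
r.move_linear([.4995,.2545,.27],vel=.1)
print(r.current_tool_pos(),r.current_contact_force(),r.current_torque(),r.current_t())
a=snap('scene');b=snap('top')
P,c,u,v,ok=cloud(a)
A=cv2.resize(a['pixels'][130:330,230:400],None,fx=2.35,fy=2.35,interpolation=3)[:470,:399]
B=cv2.resize(b['pixels'][150:250,180:265],None,fx=4.7,fy=4.7,interpolation=3)[:470,:399]
cv2.imwrite('pics/g1.png',np.hstack([A,B])[:,:,::-1])
```

```text
[-1.143   0.3556 -0.5219]
[0.4998 0.2546 0.0655] [-0.5111 -1.2516 -0.3089] 3.9917
0.21735854865410126 117.45039224624634 [-2.1399 -0.3887  5.992 ] 4.3833
[0.4994 0.2544 0.2696] [ 0.6738 -0.2547 -2.4975] [-0.0046  0.0177 -0.0019] 6.5833
```

View pics/g1.png

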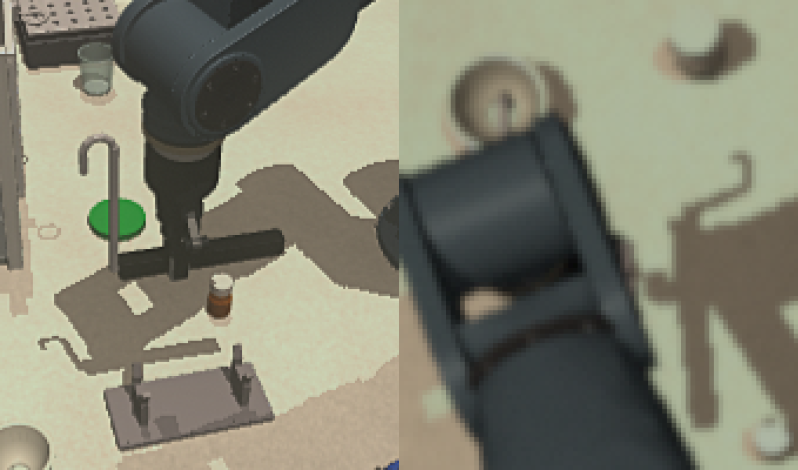

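The pole is held level in the grasp. In the scene view the hook tip is at about (265.7,202.3); in the top view the hook end is at about (203,171). I'll compare these with the predicted positions.

Run:
```python
from h import *
np.set_printoptions(precision=4,suppress=True)
a=dict(np.load('pics/scene.npz'));b=dict(np.load('pics/top.npz'))
t=np.array([.4994,.2544,.2666]);ya=.105
def pp(x,z,off=20):return t+np.array([(x-off)/1e3*np.cos(ya),(x-off)/1e3*np.sin(ya),z/1e3])
pts=[pp(120,132),pp(90,100),pp(105,178),pp(85,0),pp(-100,0)]
print(px(a,pts));print(px(b,pts[:3]))
P,c,u,v,ok=cloud(a)
ex=t+0;R=np.array([[np.cos(ya),np.sin(ya)],[-np.sin(ya),np.cos(ya)]])
L=np.c_[(P[:,:2]-t[:2])@R.T,P[:,2]-t[2]]*1e3+[20,0,0]
m=ok&(abs(L[:,1])<25)
for n,s in(('rod',m&(L[:,2]>40)&(L[:,2]<130)&(abs(L[:,0]-90)<12)),('hook',m&(L[:,2]>125)&(L[:,2]<155)&(abs(L[:,0]-120)<12)),('arch',m&(L[:,2]>165)&(L[:,2]<190)&(abs(L[:,0]-105)<20))):
    print(n,s.sum(),np.median(L[s],0),L[s].min(0),L[s].max(0))
s=m&(L[:,2]>-16)&(L[:,2]<18)&(L[:,0]<100)&(L[:,0]>-120)&((L[:,0]<-15)|(L[:,0]>40));print('handle',L[s].min(0),L[s].max(0),np.polyfit(L[s][:,0],L[s][:,2],1),np.polyfit(L[s][:,0],L[s][:,1],1))
P,c,u,v,ok=cloud(b);L=np.c_[(P[:,:2]-t[:2])@R.T,P[:,2]-t[2]]*1e3+[20,0,0]
s=ok&(abs(L[:,1])<25)&(L[:,2]>120)&(L[:,2]<190)&(L[:,0]>95)&(L[:,0]<140);print('top hook',s.sum());print(L[s][:12],u[s][:12],v[s][:12])
```

```text
[[265.3563 204.5276]
 [278.1819 213.4781]
 [271.67   187.3044]
 [279.9926 243.8151]
 [349.3499 232.7445]]
[[202.8867 172.2874]
 [205.1643 183.2486]
 [201.0787 173.3917]]
rod 126 [91.456   2.6881 90.4797] [85.4434 -1.7583 40.4135] [ 95.9048   6.2813 129.8227]
hook 23 [121.2085   2.4986 145.4579] [118.2076  -0.433  133.7182] [123.6222   4.4703 154.6231]
arch 62 [106.8674   1.6673 172.8712] [ 88.7674  -3.4505 165.2027] [122.5556   4.8421 179.5989]
handle [-98.1662 -12.9154 -13.5144] [95.5825 12.5609 17.0505] [-0.0018  6.1442] [-0.0062  4.7215]
top hook 22
[[123.479    1.0145 162.8413]
 [121.1764  -3.1433 170.0677]
 [116.3441  -0.6245 177.1792]
 [116.9744  -3.3024 173.4758]
 [121.0612  -4.299  156.7922]
 [113.1009  -0.3171 177.0554]
 [112.2307  -3.7436 178.9943]
 [119.724   -3.0209 149.2943]
 [122.0149  -4.9516 139.2422]
 [109.9826   0.0535 176.4617]
 [109.3765  -3.2415 177.4094]
 [117.3299  -2.2539 145.7148]] [201 202 201 202 203 201 202 203 204 201 202 203] [169 169 170 170 170 171 171 171 171 172 172 172]
```

Run:
```python
from h import *
np.set_printoptions(precision=4,suppress=True)
q=quat(np.pi)
r.move_linear([.44,.2544,.27],vel=.15)
r.move_linear([.44,-.18,.24],rot=q,vel=.2)
r.move_linear([.527,-.180,.230],vel=.08)
print(r.current_tool_pos(),r.current_contact_force(),r.current_t())
a=snap('scene');b=snap('top')
A=cv2.resize(a['pixels'][85:165,205:272],None,fx=5.9,fy=5.9,interpolation=3)[:470,:399]
B=cv2.resize(b['pixels'][130:210,302:370],None,fx=5.87,fy=5.87,interpolation=3)[:470,:399]
h=min(len(A),len(B));print(A.shape,B.shape)
cv2.imwrite('pics/s2.png',np.hstack([A[:h],B[:h]])[:,:,::-1])
t=r.current_tool_pos()-np.array([0,0,.003])
print(px(a,[t+[.101,0,.132],[.628,-.18,.331],[.6665-.01,-.204,.331]]),px(b,[t+[.101,0,.132],[.628,-.18,.331]]))
```

```text
[ 0.5267 -0.18    0.2301] [ 0.1445  0.4737 -2.0839] 10.8
(470, 395, 3) (470, 399, 3)
[[243.8828 129.184 ]
 [244.2519 136.9782]
 [235.2523 133.9138]] [[336.2919 165.6857]
 [335.3759 167.6733]]
```

View pics/s2.png

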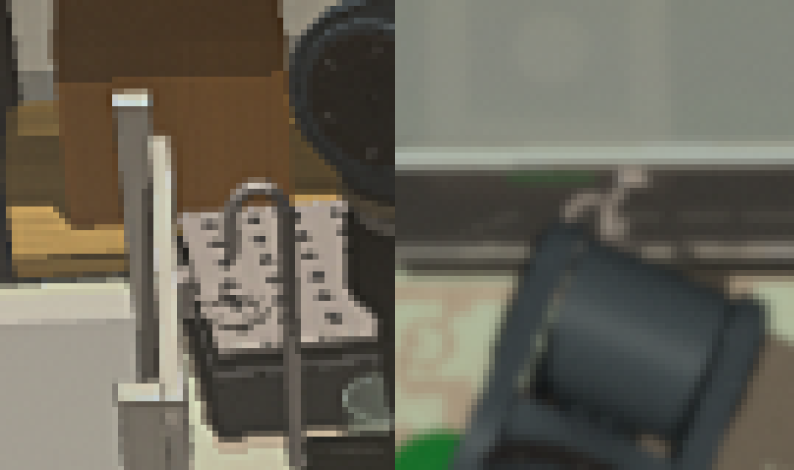

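The scene view shows the hook tip at (244.1,129.9) directly above the ring centre at about (244.8,137.5), matching the model to 1–2 mm. In the top view the wrist now hides the ring, but its pivot arm is still visible. I'll descend with force feedback.

```bash
cat >> h.py <<'E'
def F(n=6):
    s=[]
    for _ in range(n): s.append(r.current_contact_force()); r.sleep(.01)
    return np.mean(s,0)
E
python3 - <<'E'
from h import *
np.set_printoptions(precision=3,suppress=True)
x,y=.5265,-.180
f0=F(20);print('f0',f0)
r.move_linear([x,y,.212],vel=.05);print(F(10)-f0)
z=.212
while z>.174:
    z-=.003; r.move_linear([x,y,z],vel=.03); f=F()-f0; print(round(z,4),r.current_tool_pos()[2],f)
    if np.linalg.norm(f)>2: break
print(r.current_t()); np.save('f0.npy',f0)
a=snap('scene')
E
```

```text
f0 [ 0.013  0.02  -1.787]
[0.027 0.252 0.097]
0.209 0.20898411046637794 [-0.451  0.212 -0.154]
0.206 0.2059036632874185 [ 0.285 -0.035 -0.305]
0.203 0.2029174714119111 [ 0.014 -0.15   0.047]
0.2 0.1999055444747977 [0.195 0.06  0.026]
0.197 0.19688673349934785 [ 0.05  -0.203  0.229]
0.194 0.19390972637973694 [ 0.088  0.056 -0.227]
0.191 0.19094065304524327 [ 0.565 -0.193  0.011]
0.188 0.18789609446003172 [-0.13  -0.134 -0.339]
0.185 0.1849052104998048 [-0.114 -0.353 -0.162]
0.182 0.18192214419653668 [0.141 0.064 0.117]
0.179 0.17888928005971855 [-0.066  0.001 -0.105]
0.176 0.17592330789156804 [0.414 0.134 0.037]
0.173 0.17290782114127637 [-0.161 -0.05  -0.008]
15.5583
```

Run:
```python
from h import *
np.set_printoptions(precision=3,suppress=True)
x,y=.5265,-.180;f0=np.load('f0.npy')
z=.173
while z>.155:
    z-=.001; r.move_linear([x,y,z],vel=.02); f=F()-f0; print(round(z,4),f)
    if np.linalg.norm(f)>3: break
print(r.current_t(),r.current_torque())
a=snap('scene');crop(a,195,90,285,180,6,'pics/s3.png')
```

```text
0.172 [-0.009 -0.137 -0.345]
0.171 [-0.107  0.47   0.074]
0.17 [-0.065 -0.046  0.15 ]
0.169 [-0.107  0.048 -0.182]
0.168 [ 0.393 -0.38   0.005]
0.167 [0.003 0.004 0.1  ]
0.166 [-0.222 -0.129  0.255]
0.165 [-0.048 -0.032  0.325]
0.164 [ 0.78  -0.021  3.019]
18.3083 [ 0.014 -0.333 -0.008]
```

View pics/s3.png

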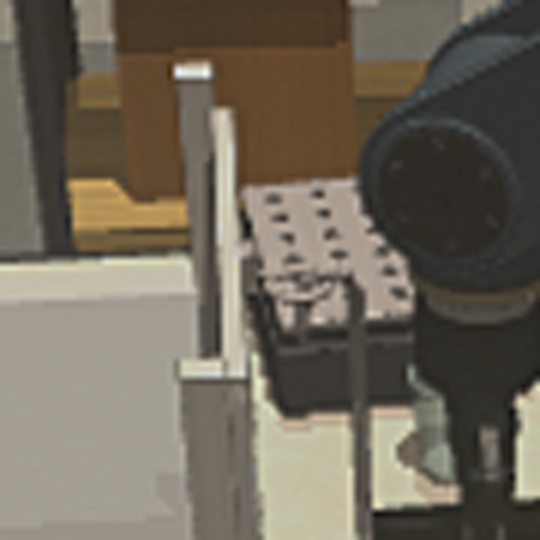

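The ring bar sits inside the hook: the tip hangs below it at crop (300,325), with 3 N on it. Now I'll pull.

Run:
```python
from h import *
np.set_printoptions(precision=2,suppress=True)
x,y=.5265,-.180;f0=np.load('f0.npy')
z=.164;fz=0
while z>.158 and fz<14:
    z-=.001; r.move_linear([x,y,z],vel=.02); f=F()-f0; fz=f[2]; print(round(z,4),f)
while z>.090 and fz<9.5:
    z-=.006; r.move_linear([x,y,z],vel=.035); f=F(3)-f0; fz=f[2]; print(round(z,4),f)
print(r.current_t(),r.current_torque())
while z>.055 and fz<8.5:
    z-=.0015; r.move_linear([x,y,z],vel=.02); f=F(5)-f0; fz=f[2]; print(round(z,4),f)
print(r.current_t(),r.current_tool_pos(),r.current_torque())
```

```text
0.163 [ 1.66 -1.17  4.78]
0.162 [ 1.68 -0.68  4.61]
0.161 [ 1.89 -0.69  4.45]
0.16 [ 1.83 -0.93  4.14]
0.159 [ 1.93 -0.97  3.92]
0.158 [ 1.82 -0.8   4.35]
0.152 [ 1.04 -0.83  2.13]
0.146 [ 0.78 -0.88  1.81]
0.14 [ 0.73 -0.84  2.04]
0.134 [ 1.39 -1.7   2.3 ]
0.128 [ 0.98 -0.86  1.92]
0.122 [ 0.46 -1.3   2.4 ]
0.116 [ 1.14 -1.4   2.47]
0.11 [ 1.29 -0.84  2.05]
0.104 [ 0.97 -0.19  2.23]
0.098 [ 0.59 -0.34  2.22]
0.092 [ 0.17 -1.01  1.76]
0.086 [ 0.58 -0.52  2.11]
24.3583 [-0.01 -0.18 -0.03]
0.0845 [ 1.13 -0.51  3.26]
0.083 [ 1.41 -0.5   4.22]
0.0815 [ 1.14 -0.45  4.45]
0.08 [ 1.02 -0.71  3.8 ]
0.0785 [ 1.17 -0.31  3.93]
0.077 [ 1.4  -0.94  4.03]
0.0755 [ 0.96 -1.    4.44]
0.074 [ 1.17 -0.59  3.82]
0.0725 [ 1.86 -1.18  7.97]
0.071 [ 2.41 -1.11 12.25]
27.275 [ 0.53 -0.18  0.07] [ 0.03 -0.99 -0.12]
```

Run:
```python
from h import *
np.set_printoptions(precision=2,suppress=True)
x,y=.5265,-.180;f0=np.load('f0.npy')
z=.071
for _ in range(8):
    f=np.linalg.norm(F(8)-f0)
    print(round(z,4),round(f,2))
    if f>14.6: break
    z-=.0004; r.move_linear([x,y,z],vel=.01)
t=r.current_t()
while r.current_t()<t+1.4:
    f=F(8)-f0; print(round(r.current_t()-t,2),f)
    if np.linalg.norm(f)<13.7: z-=.0004; r.move_linear([x,y,z],vel=.01)
    if np.linalg.norm(f)>17: z+=.0004; r.move_linear([x,y,z],vel=.01)
print(r.current_t(),z,r.current_torque())
a=snap('scene');crop(a,195,90,345,240,4,'pics/s4.png')
```

```text
0.071 12.42
0.0706 13.79
0.0702 14.32
0.0698 16.05
0.07 [ 3.02 -1.73 15.46]
0.13 [ 3.25 -1.63 15.59]
0.2 [ 3.07 -1.57 15.26]
0.27 [ 3.16 -1.55 15.58]
0.33 [ 3.01 -1.67 15.63]
0.4 [ 3.26 -1.61 15.42]
0.47 [ 3.18 -1.38 15.47]
0.53 [ 3.21 -1.55 15.25]
0.6 [ 3.33 -1.25 15.8 ]
0.67 [ 3.05 -1.97 15.73]
0.73 [ 3.08 -1.36 15.7 ]
0.8 [ 3.45 -1.71 15.46]
0.87 [ 3.17 -1.63 15.67]
0.93 [ 3.04 -1.25 15.61]
1.0 [ 3.12 -1.25 15.67]
1.07 [ 2.99 -1.58 15.54]
1.13 [ 3.08 -1.63 15.72]
1.2 [ 2.84 -1.18 15.68]
1.27 [ 3.09 -1.68 15.21]
1.33 [ 3.23 -1.36 15.73]
1.4 [ 3.2  -2.19 15.78]
29.6917 0.0698 [-0.01 -1.17 -0.15]
```

View pics/s4.png

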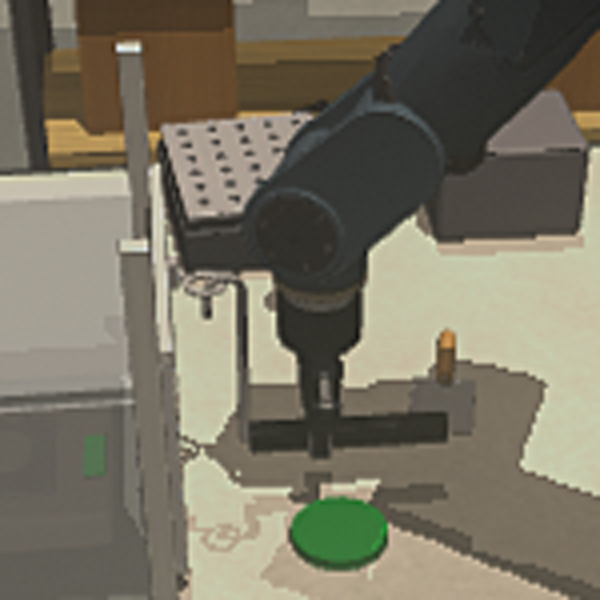

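The sash is down and the ring sits in the hook at crop (207,285); the pole is still level. I'll check the ring height against the sash-down prediction, then unhook upwards with force feedback.

Run:
```python
from h import *
np.set_printoptions(precision=2,suppress=True)
a=dict(np.load('pics/scene.npz'))
print('ring px pred @.238/.248',px(a,[[.628,-.18,.238],[.628,-.18,.248]]),'seen 246.8,161.3')
x,y=.5265,-.180;f0=np.load('f0.npy');z=.0698
while z<.122:
    z+=.004; r.move_linear([x,y,z],vel=.04); f=F(4)-f0; print(round(z,4),f)
    if z>.076 and np.linalg.norm(f)>3: break
print(r.current_t())
```

```text
ring px pred @.238/.248 [[245.65 161.21]
 [245.51 158.71]] seen 246.8,161.3
0.0738 [ 2.21 -0.54  4.69]
0.0778 [ 0.22 -0.46 -0.54]
0.0818 [-0.38 -0.21 -0.28]
0.0858 [-0.36 -0.    0.46]
0.0898 [ 0.07 -0.08  0.14]
0.0938 [-0.47 -0.17 -0.76]
0.0978 [ 0.31  0.   -0.82]
0.1018 [ 0.1  -0.03 -0.06]
0.1058 [-0.11 -0.25  0.08]
0.1098 [-0.45  0.3  -0.48]
0.1138 [-0.46  0.1  -0.38]
0.1178 [ 0.08 -0.   -0.5 ]
0.1218 [-0.04 -0.17  0.06]
0.1258 [-0.27  0.35  0.06]
33.7083
```

Run:
```python
from h import *
np.set_printoptions(precision=4,suppress=True)
f0=np.load('f0.npy')
r.move_linear([.5265,-.18,.16],vel=.1)
r.move_linear([.44,-.18,.24],vel=.12)
r.move_linear([.44,.2544,.27],rot=quat(np.pi+.105),vel=.2)
r.move_linear([.4995,.2545,.16],vel=.12)
r.sleep(.2)
a=snap('scene');t=r.current_tool_pos()-np.array([0,0,.003]);ya=.105
P,c,u,v,ok=cloud(a);R=np.array([[np.cos(ya),np.sin(ya)],[-np.sin(ya),np.cos(ya)]])
L=np.c_[(P[:,:2]-t[:2])@R.T,P[:,2]-t[2]]*1e3+[20,0,0]
m=ok&(abs(L[:,1])<25)
s=m&(L[:,2]>40)&(L[:,2]<150)&(abs(L[:,0]-90)<14);print('rod',np.median(L[s],0),np.polyfit(L[s][:,2],L[s][:,0],1))
s=m&(L[:,2]>-16)&(L[:,2]<18)&(L[:,0]<100)&(L[:,0]>-120)&((L[:,0]<-15)|(L[:,0]>40));print('handle',L[s].min(0),L[s].max(0),np.polyfit(L[s][:,0],L[s][:,2],1))
print(r.current_t(),t)
crop(a,235,170,355,330,3.5,'pics/s5.png')
```

```text
rod [91.3035  2.3128 96.232 ] [ 0.0023 91.5712]
handle [-98.8444 -11.1838 -11.5218] [95.3393 12.2573 17.6032] [0.0025 6.7747]
39.1 [0.4995 0.2546 0.1574]
```

View pics/s5.png

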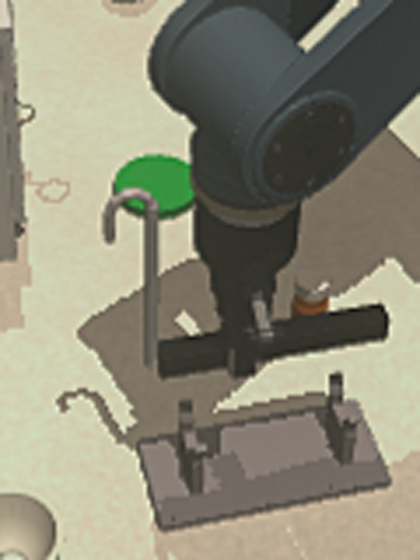

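The pole has not slipped: its pitch is within 0.003 rad of level, and it hangs directly above the grey rest's notches at crop (190,440) and (340,410). Lowering it now.

Run:
```python
from h import *
np.set_printoptions(precision=3,suppress=True)
x,y=.4997,.2545
r.move_linear([x,y,.10],vel=.1); f0=F(10); z=.10
while z>.0655:
    z=max(z-.004,.0655); r.move_linear([x,y,z],vel=.05); f=F(4)-f0; print(round(z,4),f)
    if np.linalg.norm(f)>6: break
print(r.current_tool_pos())
if z<.068:
    r.set_gripper(.6); r.sleep(.3); print(F(5)-f0,r.current_opening())
    r.move_linear([x,y,.27],vel=.12)
    r.move_to([.35,.3,.35],quat(np.pi+.105))
a=snap('scene');b=snap('top')
A=cv2.resize(a['pixels'][230:330,255:355],None,fx=4,fy=4,interpolation=3)
B=cv2.resize(b['pixels'][165:265,180:280],None,fx=4,fy=4,interpolation=3)
cv2.imwrite('pics/e1.png',np.hstack([A,B])[:,:,::-1])
for n,d,box in(('top',b,(210,190,240,260)),('scene',a,(270,270,350,320))):
    P,c,u,v,ok=cloud(d)
    m=ok&(u>box[0])&(u<box[2])&(v>box[1])&(v<box[3])
    q=P[m&(c.sum(1)<150)&(P[:,2]>.064)&(P[:,2]<.085)];ce=q.mean(0);V=np.linalg.svd(q-ce,full_matrices=False)[2];t=(q-ce)@V[0]
    print(n,len(q),ce,V[0],ce+V[0]*t.min(),ce+V[0]*t.max())
print(r.current_t())
```

```text
0.096 [-0.08  -0.093 -0.089]
0.092 [ 0.086 -0.436 -0.297]
0.088 [ 0.068 -0.848  0.296]
0.084 [ 0.056 -0.174  0.259]
0.08 [-0.116 -0.453 -0.049]
0.076 [ 0.304 -0.632 -0.019]
0.072 [ 0.148 -0.186 -0.231]
0.068 [ 0.488 -0.227 -0.241]
0.0655 [-0.266 -0.078  2.323]
[0.5   0.255 0.066]
[-0.203 -0.725  1.789] 0.6012602455589781
top 208 [0.47  0.25  0.074] [-0.995 -0.1   -0.008] [0.563 0.259 0.074] [0.383 0.241 0.073]
scene 42 [0.467 0.246 0.075] [0.999 0.047 0.01 ] [0.383 0.242 0.074] [0.562 0.25  0.075]
45.9333
```

View pics/e1.png

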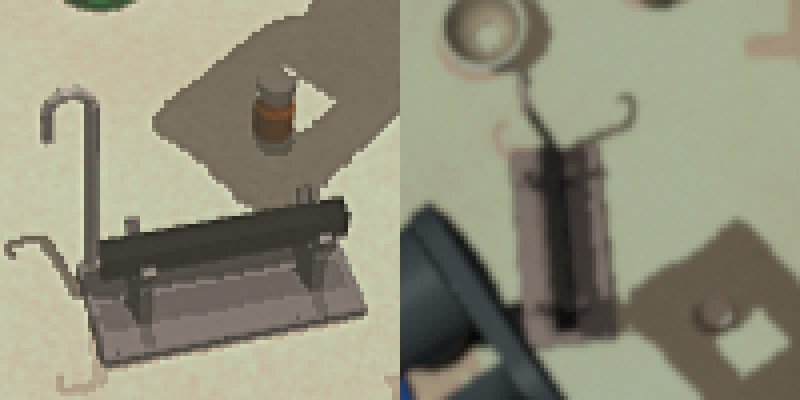

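The pole lies in both notches with the hook up, within a few mm of where it started, and the gripper is clear.

```bash
python3 -c "
from h import *
print(r.hand_in())"
```

```text
the job is handed in; nothing more can be done
None
```

I drew the sash down to its stop with the hook, held it there at about 16 N for 1.4 s, laid the pole back in both notches of its rest, and handed the job in at about 46 s; no verdict was returned.

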